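# Bring the higher ratchet support down to its partner's height

### The arm

A 6-joint arm with a two-finger parallel gripper is mounted at the origin on a cart in front of the work surface, level with it; the furniture and walls round the work are solid. World frame = base frame: x ahead of the robot, y to its left, z up, the work surface at z = 0. Lengths are in m, angles in rad, forces in N, time in s.
With the tool pointing down it reaches from about 0.325 to 0.875 m from the base axis. Payload 4.4 kg.
Tool frame: the origin (TCP) lies at the very end of the fingers, on their centre line; the grasp point (between the pads) lies arm.pinch_z behind it (arm.pinch_z is the distance from the TCP to the grasp point, in m); z points along the fingers, y is the line along which they close (so a half turn about z gives the same grasp; the last joint's range is limited). The gripper opens to 85 mm and grips with 20 to 120 N. Pads are 22 mm wide; open, the fingers measure 114 mm over their backs; the gripper's body (76 mm by 85 mm) begins 54 mm behind the grasp point. The pads swing forward as they close: fully open they stand 13 mm farther back than shut.
Start: joints at [-1.27, 0.207, 1.542, -0, 1.393, -0.15], TCP at [0.251, -0.517, 0.207] pointing down, gripper open.
Joint ranges: [-2.73, 2.73], [-0.86, 2.22], [0.23, 2.46], [-1.11, 4.25], [0.08, 2.63], [-2.82, 2.82]. Speed limits (rad/s): [2.79, 2.79, 3.14, 3.14, 3.14, 3.14].

### API

Orientations are given as a unit quaternion [w, x, y, z].
In Python, from bench import arm gives the robot as it stands. The module is installed in compiled form; this text tells all that it offers.
- The arm moves only by the shell command python3 -m creep 'ROWS'. ROWS is JSON, a list of rows, each an object of numbers: "rx", "ry", "rz": the turn, a rotation vector about the tool's x, y, z in rad; "dx", "dy", "dz": the shift along the tool's x, y, z in mm; "gripper": the closure, from -1 (fully open) to 1 (shut), so that 0 is half open. A call has 1 to 20 rows; each row shifts and turns the commanded pose from where the row before left it, along the tool's axes as they then stand; what a row does not reach is not made up. A row lasts 1/12 s, in which the tool goes at most 41.7 mm and 7.16 degrees, less where a joint would pass 70% of its speed; a pose out of reach is approached as far as the arm can. A call is refused whole if a number of a shift passes 41.7 or a number of a turn 0.125, either way. A call with a gripper value outside its range is refused whole. The fingers move at their own pace and stop on an object; the grip force is fixed at half the most. Time passes only in rows, so rows that do not move let the fingers close. It gives the time, the measured TCP pose, the force, the opening and the grip force at its end, in the units of the state.
- arm.state(): the state, without advancing time (a new reading comes with each control period).
- arm.read_camera(name): name is "scene" or "top" or "wrist"; returns the picture (400x640x3 uint8, blue, green, red); there is no depth.
- arm.camera_info(name): a dict with "mtx" (3x3 intrinsics, pixels), "k1" (the pictures are not rectified: a ray, as slopes to the right and down, at radius r is drawn at 1 + k1 r^2 times it, then the intrinsics apply), "rvec" (rotation vector, rad) and "tvec" (3), from world to camera coordinates, as OpenCV has them; the wrist camera has in their place "T_tool_cam" (4x4, takes a point from camera to tool coordinates, whose origin is the TCP and whose axes are the flange's). Camera axes: x right, y down, z forward; pixel columns grow to the right and rows downward; lengths in m; the calibration is good to about 2 mm. A picture is of the moment at which its call begins: read the wrist's pose just before it. camera_info takes no time and is no camera call.
- arm.close_job(): hands the job in; it is judged then, once.
Trained networks look in the newest picture that a camera, given by its name, has taken for a name from the list of things; names that differ only in an ending like _2 or _b are one class to them, and where a whole thing is asked for, a point or a joint stands for the part that bears it (a point fixed in the world has none). Each returns a list of dicts, best first, with "p" (0 to 1); they miss things now and then, are a little off and sometimes report something else, mostly with a low value. They report only what shows in the picture. A call takes as long as a camera call. They do not tell look-alikes from the thing itself.
- arm.recognise(query, camera): "location" ([x, y, z] in m, in world coordinates, good to about 4 mm: the middle of the surface that is visible of it).
- arm.cut_out(query, camera): "region" (400x640 bool, what is visible of it).
The state is a dict: "clock": time; "joint_pos": joint angles; "qd": joint speeds; "joint_efforts": joint torques, N m; "ee_pos": TCP position; "tcp_rot": TCP orientation; "force": force on the tool from outside, world axes, zero at the start; "wrist_torque": the same for the moment, N m; "opening": opening from 0.0 (shut) to 1.0 (fully open); "grip_force": force on a finger pad.
Only numpy, scipy, OpenCV 4.12 (cv2) and the standard library are available. Lean on these libraries where they do the work, as an engineer would, in place of code of your own. Each camera call takes 0.05 s, during which the arm holds its last target. There are 200 camera calls.

### The job

The two ratchet supports are to carry a board level, but one stands higher than the other. Press down the thumb pad of the higher one's pawl so that its rail sinks all the way to the bottom, then pull that rail up by its wooden rest, tooth by tooth, until it is level with the lower support, and leave it standing on its pawl. Leave the lower support as it is.

Things in the scene. Friction and masses are not known exactly. Their poses are not given: they have to be found in the camera images.
- high_rest (a point): Centre of the HIGHER support's wooden rest (the one to adjust): a bar 110 mm long (y axis), 30 wide (x axis), 28 high, on a vertical toothed rail; grip it from above across the 30 mm. z up. The base, 125 x 110 mm, is fixed. The steel cheeks end 155 mm above the table; fully down, the rest's centre is 192 mm above it. The pawl is on its own -x side, roughly towards the robot.
- high_pad (a point): Middle of the top face of the thumb pad (30 x 36 mm, 8 mm thick) at the end of the higher support's sprung pawl, 118 mm above the table and 105 mm from the rest's centre line, on its -x side, with nothing over it. Pressing it down 18 to 28 mm (29 mm is the stop; 2 to 5 N) swings the pawl's nose out of the teeth, and the rail then sinks by its own weight, in about 1 s for the whole way, while the pad is held down; let go, it springs back.
- high_rail (a joint): Height of the higher support's rail: 0 fully down, up to 0.112 m. Its teeth are 20 mm apart: it stands on the pawl at 0.020, 0.040, 0.060, 0.080 or 0.100. It can be pulled up freely, the pawl clicking past each tooth (about 6 to 10 N), and when let go it sinks back onto the last tooth passed. A tooth has been passed 1 to 2 mm above the height at which it stands.
- low_rest (a point): Centre of the wooden rest of the LOWER support, which is just like the other (same sizes, same teeth) and stands on its first, second or third tooth. Leave it alone; its height is the one to match.
Mind the look-alikes: they are no part of the job. What is shaped like the part that bears low_rest but turquoise is not meant.

How it is judged:
By the outcome, as a careful person would: the job done as asked, in the order asked, and still so for the second after the job is handed in, with the robot touching nothing.
It also fails if it takes over 42 s, if anything falls off the work surface, if the arm or the gripper's body presses on something with over 40 N, if the wrist force passes 120 N, or if a joint passes its speed limit or range.

## Working session

There is one attempt and no reset: what is moved stays moved. The work goes in short steps, Python scripts to look and compute and a shell command to move; the robot and the scene stay as the last step left them, time stands still between calls to the robot, and variables do not carry over. Pictures are saved under pics/ and viewed, at most 10 in all, crops included, and the job is handed in when it is done.

```bash
mkdir -p pics; python3 - <<'E'
from bench import arm
import cv2,numpy as np
for c in("scene","top"):
    cv2.imwrite(f"pics/{c}0.png",arm.read_camera(c))
    for q in("high_rest","high_pad","low_rest"):
        print(c,q,[(np.round(d["location"],3).tolist(),round(d["p"],2)) for d in arm.recognise(q,c)])
s=arm.state();print(s["clock"],s["ee_pos"],s["tcp_rot"],s["force"],arm.pinch_z)
E
```

```text
scene high_rest [([0.622, 0.158, 0.287], 0.74)]
scene high_pad [([0.556, 0.156, 0.121], 0.68)]
scene low_rest [([0.621, -0.066, 0.248], 0.95), ([0.654, -0.288, 0.197], 0.83)]
top high_rest [([0.628, 0.15, 0.309], 0.72)]
top high_pad [([0.558, 0.155, 0.119], 0.73)]
top low_rest [([0.624, -0.078, 0.262], 0.88), ([0.662, -0.296, 0.204], 0.79)]
0.4 [ 0.25099083 -0.51721006  0.2071128 ] [-1.61800208e-04  9.74594359e-01  2.23977251e-01 -1.00171020e-05] [-0.26410858 -0.77476146 -0.21285461] 0.0187
```

View pics/scene0.png

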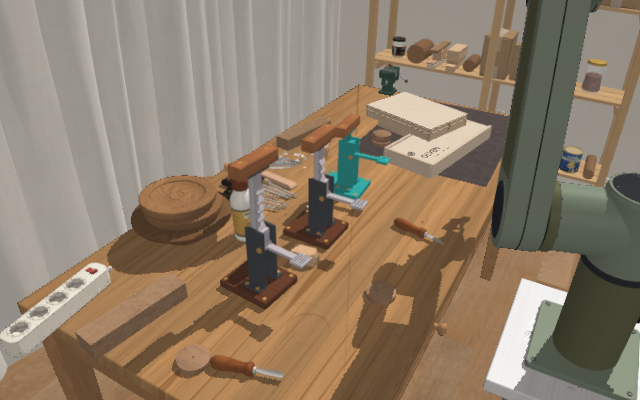

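View pics/top0.png

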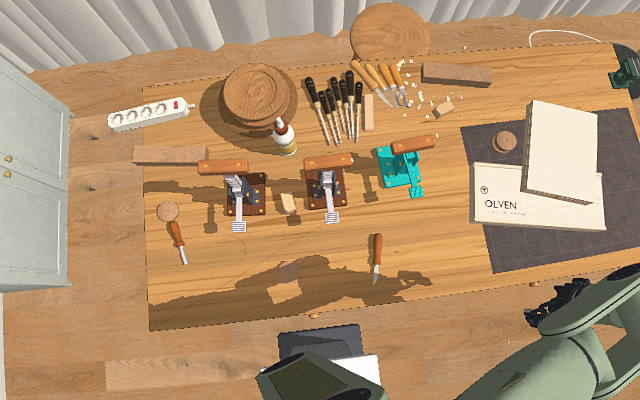

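```bash
cat > h.py <<'E'
import numpy as np,cv2
from bench import arm
def cam(c,pose=None):
    i=arm.camera_info(c);K=np.array(i["mtx"],float)
    if "rvec" in i:
        R=cv2.Rodrigues(np.array(i["rvec"],float))[0];t=np.array(i["tvec"],float).ravel()
        return K,i["k1"],R.T,-R.T@t
    from scipy.spatial.transform import Rotation as Ro
    p,q=pose;Rt=Ro.from_quat([q[1],q[2],q[3],q[0]]).as_matrix();T=np.array(i["T_tool_cam"])
    return K,i["k1"],Rt@T[:3,:3],Rt@T[:3,3]+p
def ray(c,uv,pose=None):
    K,k,R,o=cam(c,pose)
    D=np.array([k,0,0,0,0.])
    n=cv2.undistortPoints(np.array([[uv]],float),K,D)[0,0]
    d=R@np.array([n[0],n[1],1]);return o,d/np.linalg.norm(d)
def onz(c,uv,z,pose=None):
    o,d=ray(c,uv,pose);return o+d*(z-o[2])/d[2]
def tri(a,b):
    (o1,d1),(o2,d2)=a,b
    s=np.linalg.lstsq(np.c_[d1,-d2],o2-o1,rcond=None)[0]
    p,q=o1+d1*s[0],o2+d2*s[1];return (p+q)/2,np.linalg.norm(p-q)
E
python3 - <<'E'
from h import *
C={}
for c in("scene","top"):
    arm.read_camera(c)
    for q in("high_rest","high_pad","low_rest"):
        for j,d in enumerate(arm.cut_out(q,c)):
            m=d["region"].astype(np.uint8);v,u=np.nonzero(m)
            r=cv2.minAreaRect(np.c_[u,v].astype(np.float32))
            C[c,q,j]=(u.mean(),v.mean())
            print(c,q,round(d["p"],2),len(u),np.round(C[c,q,j],1),np.round(cv2.boxPoints(r)).tolist())
for q in("high_rest","high_pad","low_rest"):
    for j in(0,1):
        if("scene",q,j)in C and("top",q,j)in C: print(q,j,tri(ray("scene",C["scene",q,j]),ray("top",C["top",q,j])))
print("pad z.118",onz("scene",C["scene","high_pad",0],.118),onz("top",C["top","high_pad",0],.118))
E
```

```text
scene high_rest 0.94 1844 [254.1 179.3] [[217.0, 223.0], [233.0, 137.0], [279.0, 146.0], [263.0, 231.0]]
scene high_pad 0.68 535 [284.6 251.8] [[254.0, 240.0], [264.0, 226.0], [311.0, 259.0], [300.0, 273.0]]
scene low_rest 0.74 389 [347.  126.8] [[333.0, 134.0], [347.0, 109.0], [361.0, 117.0], [347.0, 142.0]]
scene low_rest 0.64 511 [285.  252.4] [[254.0, 241.0], [264.0, 227.0], [311.0, 258.0], [301.0, 273.0]]
scene low_rest 0.57 963 [318.4 146.4] [[292.0, 173.0], [308.0, 117.0], [338.0, 125.0], [322.0, 181.0]]
top high_rest 0.87 1000 [224.6 168.9] [[197.0, 158.0], [248.0, 158.0], [248.0, 187.0], [197.0, 187.0]]
top high_pad 0.6 379 [238.4 210.5] [[232.0, 187.0], [244.0, 187.0], [245.0, 231.0], [233.0, 231.0]]
top low_rest 0.63 617 [412.3 144.2] [[389.0, 141.0], [433.0, 133.0], [436.0, 147.0], [392.0, 155.0]]
high_rest 0 (array([0.63467665, 0.15213543, 0.25596868]), np.float64(0.006706974136560976))
high_pad 0 (array([0.56638386, 0.15495221, 0.114864  ]), np.float64(0.0022223353158856))
low_rest 0 (array([ 0.6674376 , -0.30442524,  0.18483531]), np.float64(0.001355874340694215))
pad z.118 [0.56287918 0.15828698 0.118     ] [0.56676915 0.15483794 0.118     ]
```

```bash
python3 - <<'E'
import cv2,numpy as np
a=cv2.imread("pics/top0.png")[130:250,180:380];b=cv2.imread("pics/scene0.png")[105:305,200:400]
cv2.imwrite("pics/c1.png",cv2.resize(a,None,fx=4,fy=4,interpolation=2));cv2.imwrite("pics/c2.png",cv2.resize(b,(600,600),interpolation=2))
E
```

```text
(no output)
```

View pics/c1.png

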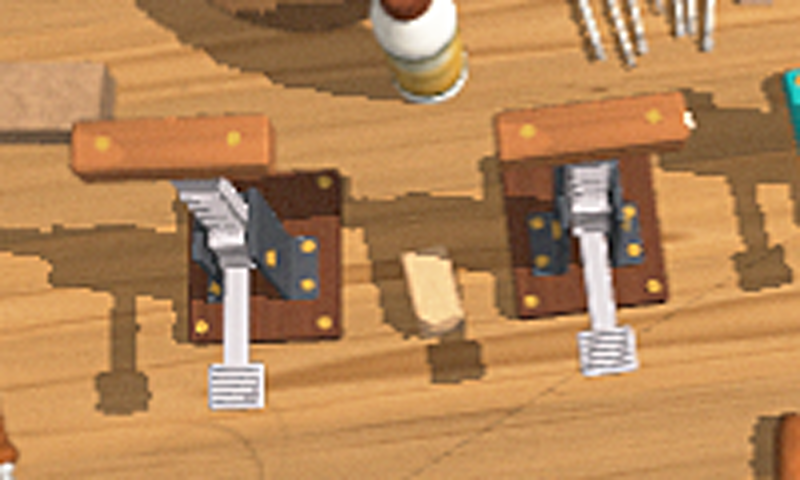

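View pics/c2.png

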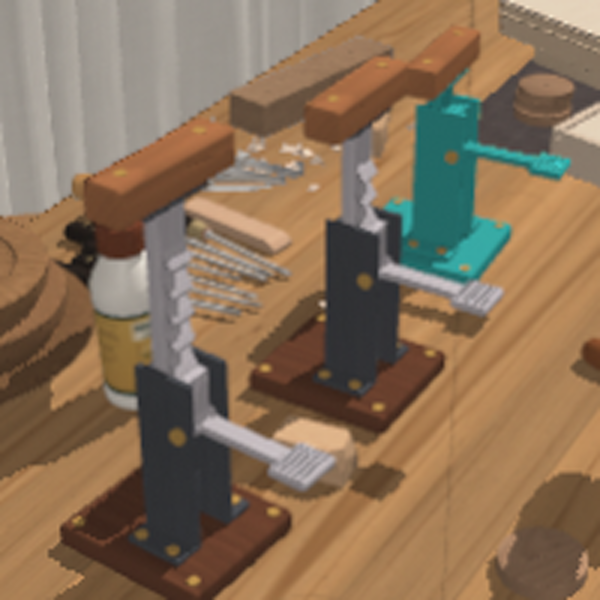

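The pictures show the high support on the left in the top view (rest pins at 205,166 and 238,165; pad at 239,226) and near in the scene view (pad at 301,260). The middle support is the low one, and the turquoise one is the look-alike.

```bash
python3 - <<'E'
from h import *
P={"hpl":((240,163),(205.5,166)),"hpr":((266,148.3),(238.5,164.75)),"lpl":((306.7,139.3),(312,162.5)),"lpr":((327.3,127.7),(343.5,159)),"pad":((300.7,260.3),(239.25,226.5))}
for k,(a,b) in P.items():
    p,e=tri(ray("scene",a),ray("top",b));print(k,np.round(p,4),round(e,4))
print(onz("scene",P["pad"][0],.118),onz("top",P["pad"][1],.118))
print(arm.camera_info("wrist"))
E
```

```text
hpl [0.6343 0.1852 0.3033] 0.0002
hpr [0.6282 0.1132 0.3036] 0.001
lpl [ 0.631  -0.0453  0.258 ] 0.0074
lpr [ 0.6259 -0.119   0.2602] 0.0008
pad [0.5265 0.1576 0.1113] 0.001
[0.52252414 0.16488551 0.118     ] [0.52483304 0.15612362 0.118     ]
{'mtx': array([[284.04871073,   0.        , 321.79374297],
       [  0.        , 284.04871073, 196.70997084],
       [  0.        ,   0.        ,   1.        ]]), 'k1': 0.011717068574975434, 'T_tool_cam': array([[ 6.74898202e-05, -9.62136552e-01, -2.72567883e-01,
         6.83754357e-02],
       [ 9.99999997e-01,  7.30771135e-05, -1.03473013e-05,
         7.83082583e-05],
       [ 2.98739909e-05, -2.72567881e-01,  9.62136554e-01,
        -1.67364426e-01],
       [ 0.00000000e+00,  0.00000000e+00,  0.00000000e+00,
         1.00000000e+00]])}
```

```bash
python3 -m creep '[{"rz":-0.115,"dz":-10,"gripper":1},{"rz":-0.115,"dz":-10,"gripper":1},{"rz":-0.115,"dz":-10,"gripper":1},{"rz":-0.115,"dz":-10,"gripper":1},{"rz":-0.115,"dz":-10,"gripper":1},{"rz":-0.115,"dz":-10,"gripper":1},{"rz":-0.115,"dz":-10,"gripper":1},{"rz":-0.115,"dz":-10,"gripper":1},{"rz":-0.118,"dz":-10,"gripper":1}]'
python3 -m creep '[{"dx":34,"dy":11},{"dx":34,"dy":11},{"dx":34,"dy":11},{"dx":34,"dy":11},{"dx":34,"dy":11},{"dx":34,"dy":11},{"dx":34,"dy":11},{"dx":34,"dy":11},{"dx":34,"dy":11},{"dx":34,"dy":11},{"dx":34,"dy":11},{"dx":34,"dy":11},{"dx":34,"dy":11},{"dx":34,"dy":11},{"dx":34,"dy":11},{"dx":34,"dy":11},{"dx":34,"dy":11},{"dx":34,"dy":11},{"dx":0},{"dx":0}]'
python3 - <<'E'
from h import *
s=arm.state();im=arm.read_camera("wrist");cv2.imwrite("pics/w1.png",im)
np.savez("w1.npz",p=s["ee_pos"],q=s["tcp_rot"]);q=s["tcp_rot"]
print(s["ee_pos"],2*np.arctan2(q[2],q[1]),s["joint_pos"],s["force"],s["clock"],s["opening"])
E
```

```text
[ 0.25102076 -0.51734132  0.20732574] 0.45179066888312996 [-1.26951912e+00  2.06565525e-01  1.54144851e+00 -4.71318144e-06
  1.39351763e+00 -1.50512631e-01] [-0.06308612  0.69647175 -0.0733794 ] 0.8 0.9968548346430927schema error: expected keys rx, ry, rz, dx, dy, dz, gripper
schema error: expected keys rx, ry, rz, dx, dy, dz, gripper
```

View pics/w1.png

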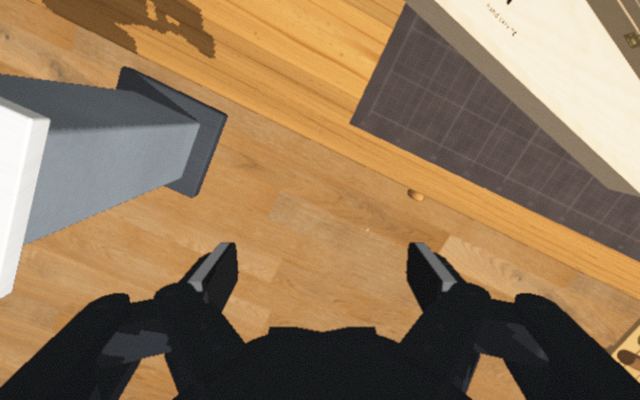

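```bash
python3 -m creep '[{"rx":0,"ry":0,"rz":-0.115,"dx":0,"dy":0,"dz":-10,"gripper":1},{"rx":0,"ry":0,"rz":-0.115,"dx":0,"dy":0,"dz":-10,"gripper":1},{"rx":0,"ry":0,"rz":-0.115,"dx":0,"dy":0,"dz":-10,"gripper":1},{"rx":0,"ry":0,"rz":-0.115,"dx":0,"dy":0,"dz":-10,"gripper":1},{"rx":0,"ry":0,"rz":-0.115,"dx":0,"dy":0,"dz":-10,"gripper":1},{"rx":0,"ry":0,"rz":-0.115,"dx":0,"dy":0,"dz":-10,"gripper":1},{"rx":0,"ry":0,"rz":-0.115,"dx":0,"dy":0,"dz":-10,"gripper":1},{"rx":0,"ry":0,"rz":-0.115,"dx":0,"dy":0,"dz":-10,"gripper":1},{"rx":0,"ry":0,"rz":-0.118,"dx":0,"dy":0,"dz":-10,"gripper":1},{"rx":0,"ry":0,"rz":0,"dx":0,"dy":0,"dz":0,"gripper":1}]'
python3 - <<'E'
from h import *
s=arm.state();q=s["tcp_rot"]
print(s["ee_pos"],2*np.arctan2(q[2],q[1]),s["joint_pos"],s["force"],s["clock"],s["opening"])
E
```

```text
clock: 1.68
ee_pos: [0.2514, -0.5186, 0.3]
tcp_rot: [0.002, 0.735, 0.679, -0.001]
force: [-0.9, -0.6, 0.1]
opening: -0.001
grip_force: 0.0
[ 0.25140973 -0.51857131  0.29997258] 1.49166652548875 [-1.26949944e+00  1.50698592e-01  1.41704524e+00 -1.86164683e-05
  1.56906800e+00 -1.19036965e+00] [-0.85392512 -0.55672623  0.05310788] 1.6833 -0.0005115439314814345
```

```bash
python3 -m creep '[{"rx":0,"ry":0,"rz":0,"dx":34,"dy":11,"dz":0,"gripper":1},{"rx":0,"ry":0,"rz":0,"dx":34,"dy":11,"dz":0,"gripper":1},{"rx":0,"ry":0,"rz":0,"dx":34,"dy":11,"dz":0,"gripper":1},{"rx":0,"ry":0,"rz":0,"dx":34,"dy":11,"dz":0,"gripper":1},{"rx":0,"ry":0,"rz":0,"dx":34,"dy":11,"dz":0,"gripper":1},{"rx":0,"ry":0,"rz":0,"dx":34,"dy":11,"dz":0,"gripper":1},{"rx":0,"ry":0,"rz":0,"dx":34,"dy":11,"dz":0,"gripper":1},{"rx":0,"ry":0,"rz":0,"dx":34,"dy":11,"dz":0,"gripper":1},{"rx":0,"ry":0,"rz":0,"dx":34,"dy":11,"dz":0,"gripper":1},{"rx":0,"ry":0,"rz":0,"dx":34,"dy":11,"dz":0,"gripper":1},{"rx":0,"ry":0,"rz":0,"dx":34,"dy":11,"dz":0,"gripper":1},{"rx":0,"ry":0,"rz":0,"dx":34,"dy":11,"dz":0,"gripper":1},{"rx":0,"ry":0,"rz":0,"dx":34,"dy":11,"dz":0,"gripper":1},{"rx":0,"ry":0,"rz":0,"dx":34,"dy":11,"dz":0,"gripper":1},{"rx":0,"ry":0,"rz":0,"dx":34,"dy":11,"dz":0,"gripper":1},{"rx":0,"ry":0,"rz":0,"dx":34,"dy":11,"dz":0,"gripper":1},{"rx":0,"ry":0,"rz":0,"dx":34,"dy":11,"dz":0,"gripper":1},{"rx":0,"ry":0,"rz":0,"dx":34,"dy":11,"dz":0,"gripper":1},{"rx":0,"ry":0,"rz":0,"dx":0,"dy":0,"dz":0,"gripper":1}]'
python3 - <<'E'
from h import *
s=arm.state();im=arm.read_camera("wrist");cv2.imwrite("pics/w2.png",im)
np.savez("w2.npz",p=s["ee_pos"],q=s["tcp_rot"]);q=s["tcp_rot"]
print(s["ee_pos"],2*np.arctan2(q[2],q[1]),s["joint_pos"],s["force"],s["clock"],s["opening"])
E
```

```text
clock: 3.27
ee_pos: [0.4988, 0.082, 0.2964]
tcp_rot: [-0.001, 0.734, 0.679, 0.001]
force: [-0.4, -0.1, 0.0]
opening: 0.001
grip_force: 0.0
[0.49880446 0.08197613 0.29639627] 1.4931736965589857 [-1.06533423e-02 -5.31778929e-04  1.58577060e+00  3.19242031e-03
  1.55648360e+00  6.69233901e-02] [-0.40547264 -0.13876987  0.01334011] 3.2667 0.0011118775865063238
```

View pics/w2.png

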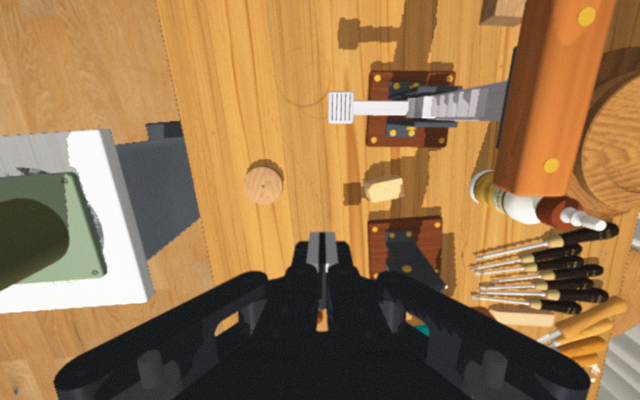

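The wrist view shows the pad at (341,107) and the rest's pins at (587,15) and (551,165).

```bash
python3 - <<'E'
from h import *
z=np.load("w2.npz");P=(z["p"],z["q"])
print("pad",onz("wrist",(341,107),.118,P));a=onz("wrist",(587,15),.306,P);b=onz("wrist",(551,165),.306,P);print(a,b,(a+b)/2,np.linalg.norm(a-b))
s=arm.state();print(s["ee_pos"],s["clock"])
E
```

```text
pad [0.52660486 0.15947045 0.118     ]
[0.63504206 0.18701415 0.306     ] [0.62850817 0.11428831 0.306     ] [0.63177511 0.15065123 0.306     ] 0.07301876949153516
[0.49799351 0.07931642 0.29637503] 3.3167
```

```bash
python3 -m creep '[{"rx":0,"ry":0,"rz":0,"dx":27,"dy":7,"dz":0,"gripper":1},{"rx":0,"ry":0,"rz":0,"dx":27,"dy":7,"dz":15,"gripper":1},{"rx":0,"ry":0,"rz":0,"dx":27,"dy":8,"dz":25,"gripper":1},{"rx":0,"ry":0,"rz":0,"dx":0,"dy":0,"dz":35,"gripper":1},{"rx":0,"ry":0,"rz":0,"dx":0,"dy":0,"dz":35,"gripper":1},{"rx":0,"ry":0,"rz":0,"dx":0,"dy":0,"dz":30,"gripper":1},{"rx":0,"ry":0,"rz":0,"dx":0,"dy":0,"dz":15,"gripper":1},{"rx":0,"ry":0,"rz":0,"dx":0,"dy":0,"dz":0,"gripper":1},{"rx":0,"ry":0,"rz":0,"dx":0,"dy":0,"dz":0,"gripper":1}]'
```

```text
clock: 4.07
ee_pos: [0.5254, 0.1544, 0.1413]
tcp_rot: [-0.001, 0.736, 0.677, -0.001]
force: [-0.4, 0.2, -0.5]
opening: 0.006
grip_force: 0.0
```

```bash
python3 -m creep '[{"rx":0,"ry":0,"rz":0,"dx":3,"dy":0,"dz":10,"gripper":1},{"rx":0,"ry":0,"rz":0,"dx":0,"dy":0,"dz":9,"gripper":1},{"rx":0,"ry":0,"rz":0,"dx":0,"dy":0,"dz":9,"gripper":1},{"rx":0,"ry":0,"rz":0,"dx":0,"dy":0,"dz":9,"gripper":1},{"rx":0,"ry":0,"rz":0,"dx":0,"dy":0,"dz":9,"gripper":1},{"rx":0,"ry":0,"rz":0,"dx":0,"dy":0,"dz":0,"gripper":1},{"rx":0,"ry":0,"rz":0,"dx":0,"dy":0,"dz":0,"gripper":1},{"rx":0,"ry":0,"rz":0,"dx":0,"dy":0,"dz":0,"gripper":1},{"rx":0,"ry":0,"rz":0,"dx":0,"dy":0,"dz":0,"gripper":1},{"rx":0,"ry":0,"rz":0,"dx":0,"dy":0,"dz":0,"gripper":1},{"rx":0,"ry":0,"rz":0,"dx":0,"dy":0,"dz":0,"gripper":1},{"rx":0,"ry":0,"rz":0,"dx":0,"dy":0,"dz":0,"gripper":1},{"rx":0,"ry":0,"rz":0,"dx":0,"dy":0,"dz":0,"gripper":1},{"rx":0,"ry":0,"rz":0,"dx":0,"dy":0,"dz":0,"gripper":1},{"rx":0,"ry":0,"rz":0,"dx":0,"dy":0,"dz":0,"gripper":1},{"rx":0,"ry":0,"rz":0,"dx":0,"dy":0,"dz":0,"gripper":1},{"rx":0,"ry":0,"rz":0,"dx":0,"dy":0,"dz":0,"gripper":1},{"rx":0,"ry":0,"rz":0,"dx":0,"dy":0,"dz":0,"gripper":1},{"rx":0,"ry":0,"rz":0,"dx":0,"dy":0,"dz":0,"gripper":1},{"rx":0,"ry":0,"rz":0,"dx":0,"dy":0,"dz":0,"gripper":1}]'
python3 - <<'E'
from h import *
im=arm.read_camera("scene")[95:315,190:410];cv2.imwrite("pics/s2.png",cv2.resize(im,(600,600),interpolation=2))
E
```

```text
clock: 5.73
ee_pos: [0.5266, 0.1586, 0.0963]
tcp_rot: [0.0, 0.735, 0.678, 0.0]
force: [0.1, -0.0, -0.5]
opening: -0.001
grip_force: 0.0
```

View pics/s2.png

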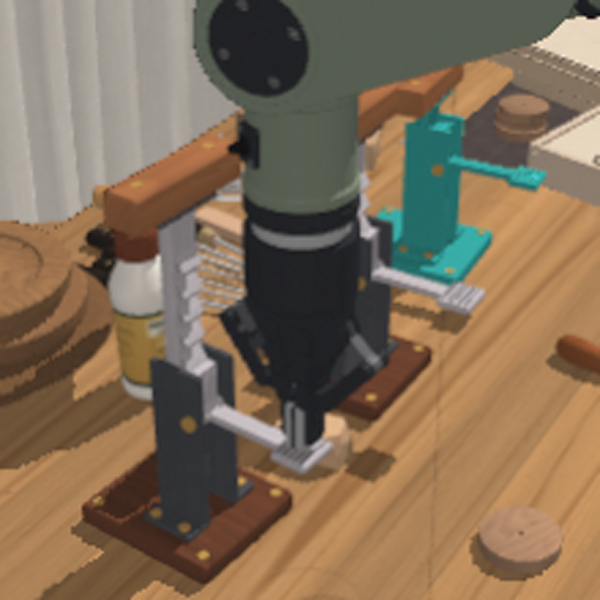

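```bash
python3 - <<'E'
from h import *
s=arm.state();i=arm.camera_info("scene")
for p in(s["ee_pos"],[.5266,.1586,.118],[.5266,.1586,.0963]):
    u=cv2.projectPoints(np.array([p],float),np.array(i["rvec"],float),np.array(i["tvec"],float),i["mtx"],np.array([i["k1"],0,0,0,0.]))[0].ravel()
    print(p,u,(u-[190,95])*2.727)
print(s["force"],s["wrist_torque"],s["joint_efforts"])
im=arm.read_camera("scene")[210:290,250:350];cv2.imwrite("pics/s3.png",cv2.resize(im,(800,640),interpolation=2))
E
```

```text
[0.52659581 0.1586126  0.09626642] [300.65232715 266.81322034] [301.74889614 468.53465188]
[0.5266, 0.1586, 0.118] [300.59256119 257.85028603] [301.58591437 444.09273001]
[0.5266, 0.1586, 0.0963] [300.65378917 266.79527787] [301.75288306 468.48572275]
[ 0.3638696  -0.0529938   0.28308812] [0.02017653 0.02930756 0.03727932] [-1.92924385e-04 -3.77820683e+01 -2.58751559e+01 -3.68559295e-04
  1.01803606e-03  1.68361272e-06]
```

View pics/s3.png

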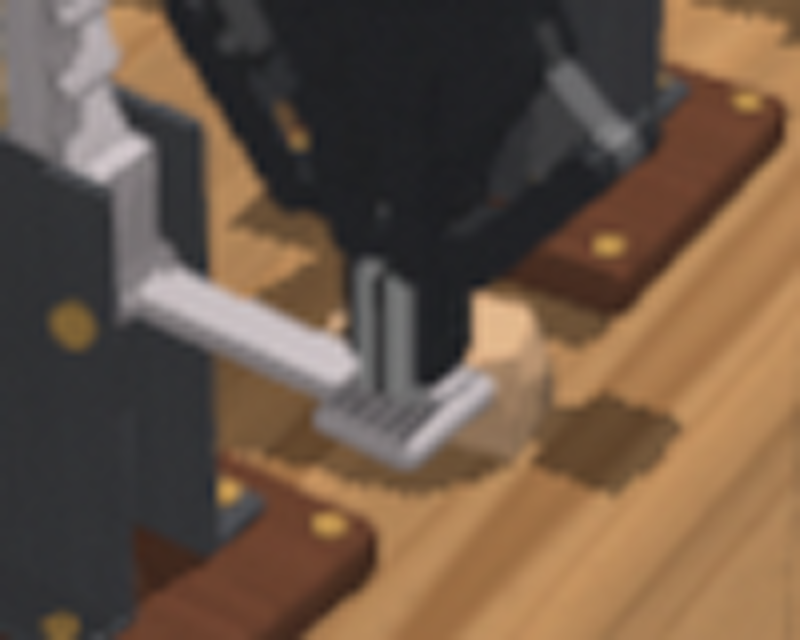

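The fingers stand on the pad top (about 299,259), but the pad is hardly pressed. I'll go further down.

```bash
python3 -m creep '[{"rx":0,"ry":0,"rz":0,"dx":0,"dy":0,"dz":5,"gripper":1},{"rx":0,"ry":0,"rz":0,"dx":0,"dy":0,"dz":5,"gripper":1},{"rx":0,"ry":0,"rz":0,"dx":0,"dy":0,"dz":0,"gripper":1},{"rx":0,"ry":0,"rz":0,"dx":0,"dy":0,"dz":0,"gripper":1}]'; python3 -m creep '[{"rx":0,"ry":0,"rz":0,"dx":0,"dy":0,"dz":5,"gripper":1},{"rx":0,"ry":0,"rz":0,"dx":0,"dy":0,"dz":3,"gripper":1},{"rx":0,"ry":0,"rz":0,"dx":0,"dy":0,"dz":0,"gripper":1},{"rx":0,"ry":0,"rz":0,"dx":0,"dy":0,"dz":0,"gripper":1}]'
python3 - <<'E'
from h import *
im=arm.read_camera("scene")[210:290,250:350];cv2.imwrite("pics/s4.png",cv2.resize(im,(400,320),interpolation=2))
m=arm.read_camera("top");print([(np.round(d["location"],3),d["p"]) for d in arm.recognise("high_rest","top")])
E
```

```text
clock: 6.17
ee_pos: [0.5268, 0.1586, 0.0861]
tcp_rot: [0.0, 0.735, 0.678, 0.0]
force: [1.0, 0.6, 1.9]
opening: 0.003
grip_force: 0.6
clock: 6.5
ee_pos: [0.5263, 0.1585, 0.0779]
tcp_rot: [-0.0, 0.735, 0.678, -0.0]
force: [-0.6, 0.0, 2.4]
opening: -0.002
grip_force: 1.0
[(array([0.635, 0.143, 0.267]), 0.74), (array([ 0.622, -0.076,  0.263]), 0.61)]
```

```bash
python3 -m creep '[{"rx":0,"ry":0,"rz":0,"dx":0,"dy":0,"dz":4,"gripper":1},{"rx":0,"ry":0,"rz":0,"dx":0,"dy":0,"dz":0,"gripper":1},{"rx":0,"ry":0,"rz":0,"dx":0,"dy":0,"dz":0,"gripper":1},{"rx":0,"ry":0,"rz":0,"dx":0,"dy":0,"dz":0,"gripper":1},{"rx":0,"ry":0,"rz":0,"dx":0,"dy":0,"dz":0,"gripper":1},{"rx":0,"ry":0,"rz":0,"dx":0,"dy":0,"dz":0,"gripper":1},{"rx":0,"ry":0,"rz":0,"dx":0,"dy":0,"dz":0,"gripper":1},{"rx":0,"ry":0,"rz":0,"dx":0,"dy":0,"dz":0,"gripper":1},{"rx":0,"ry":0,"rz":0,"dx":0,"dy":0,"dz":0,"gripper":1},{"rx":0,"ry":0,"rz":0,"dx":0,"dy":0,"dz":0,"gripper":1},{"rx":0,"ry":0,"rz":0,"dx":0,"dy":0,"dz":0,"gripper":1},{"rx":0,"ry":0,"rz":0,"dx":0,"dy":0,"dz":0,"gripper":1},{"rx":0,"ry":0,"rz":0,"dx":0,"dy":0,"dz":0,"gripper":1},{"rx":0,"ry":0,"rz":0,"dx":0,"dy":0,"dz":0,"gripper":1}]'
python3 - <<'E'
from h import *
im=arm.read_camera("scene")[95:315,190:410];cv2.imwrite("pics/s5.png",cv2.resize(im,(600,600),interpolation=2))
E
```

```text
clock: 7.82
ee_pos: [0.5265, 0.1586, 0.0742]
tcp_rot: [-0.0, 0.735, 0.678, -0.0]
force: [-1.0, -0.9, 2.5]
opening: 0.0
grip_force: 1.1
```

View pics/s5.png

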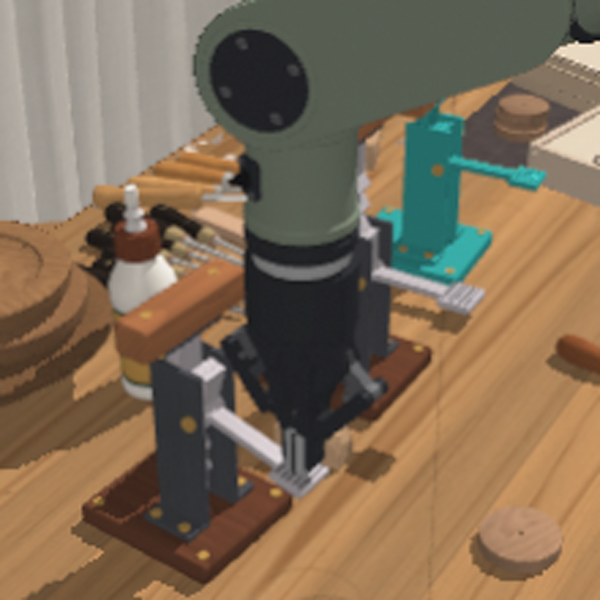

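```bash
python3 - <<'E'
from h import *
i=arm.camera_info("wrist");T=np.linalg.inv(np.array(i["T_tool_cam"]))
def pw(p):
    c=T[:3,:3]@np.array(p)+T[:3,3];return np.array(i["mtx"])[:2]@(c/c[2])
for z in(0,-.0187,-.03): print(z,pw([0,0,z]),pw([.011,0,z]),pw([-.011,0,z]))
i=arm.camera_info("scene")
for z in(.3033,.226,.206):
    print(z,cv2.projectPoints(np.array([[.6343,.1852,z]]),np.array(i["rvec"],float),np.array(i["tvec"],float),i["mtx"],np.array([i["k1"],0,0,0,0.]))[0].ravel())
E
```

```text
0 [322.82222393 229.06859335] [322.84088399 212.61460701] [322.8041769  244.98201469]
-0.0187 [322.96078887 241.62788166] [322.9841831  223.54724149] [322.93824711 259.04967128]
-0.03 [323.06053271 250.6684918 ] [323.08767088 231.44257373] [323.03445328 269.14434703]
0.3033 [240.04434432 163.01415813]
0.226 [242.76459943 200.40922157]
0.206 [243.44287031 209.57784617]
```

```bash
python3 -m creep '[{"rx":0,"ry":0,"rz":0,"dx":0,"dy":0,"dz":-10,"gripper":1},{"rx":0,"ry":0,"rz":0,"dx":0,"dy":0,"dz":-20,"gripper":1},{"rx":0,"ry":0,"rz":0,"dx":0,"dy":0,"dz":-32,"gripper":1},{"rx":0,"ry":0,"rz":0,"dx":0,"dy":0,"dz":-32,"gripper":1},{"rx":0,"ry":0,"rz":0,"dx":0,"dy":0,"dz":-32,"gripper":1},{"rx":0,"ry":0,"rz":0,"dx":0,"dy":0,"dz":-32,"gripper":1},{"rx":0,"ry":0,"rz":0,"dx":0,"dy":0,"dz":-32,"gripper":1},{"rx":0,"ry":0,"rz":0,"dx":0,"dy":25,"dz":0,"gripper":-1},{"rx":0,"ry":0,"rz":0,"dx":0,"dy":27,"dz":0,"gripper":-1},{"rx":0,"ry":0,"rz":0,"dx":0,"dy":27,"dz":0,"gripper":-1},{"rx":0,"ry":0,"rz":0,"dx":0,"dy":26,"dz":0,"gripper":-1},{"rx":0,"ry":0,"rz":0,"dx":0,"dy":0,"dz":0,"gripper":-1},{"rx":0,"ry":0,"rz":0,"dx":0,"dy":0,"dz":0,"gripper":-1},{"rx":0,"ry":0,"rz":0,"dx":0,"dy":0,"dz":0,"gripper":-1},{"rx":0,"ry":0,"rz":0,"dx":0,"dy":0,"dz":0,"gripper":-1}]'
python3 - <<'E'
from h import *
s=arm.state();im=arm.read_camera("wrist");cv2.imwrite("pics/w3.png",im);P=(s["ee_pos"],s["tcp_rot"])
hsv=cv2.cvtColor(im,cv2.COLOR_BGR2HSV)
for d in arm.cut_out("high_rest","wrist"):
    m=d["region"];v,u=np.nonzero(m);print(round(d["p"],2),len(u),u.min(),u.max(),v.min(),v.max())
    r=[u[v==k] for k in(20,60,100,140,180)]
    for k,x in zip((20,60,100,140,180),r):
        if len(x): print(k,x.min(),x.max(),onz("wrist",(x.min(),k),.206,P)[:2],onz("wrist",(x.max(),k),.206,P)[:2])
print(P,s["clock"])
for q in("high_rest","low_rest"):
    for c in("wrist",): print(q,[(np.round(d["location"],3),round(d["p"],2)) for d in arm.recognise(q,c)])
E
```

```text
clock: 9.12
ee_pos: [0.6304, 0.1504, 0.2646]
tcp_rot: [-0.0, 0.735, 0.678, -0.0]
force: [0.4, -0.8, 0.3]
opening: 0.996
grip_force: 0.0
0.87 4527 304 341 133 259
140 306 341 [0.62155335 0.2020487 ] [0.64884573 0.1998445 ]
180 305 341 [0.61768106 0.17027067] [0.64686728 0.16791216]
(array([0.630405  , 0.15038961, 0.26462438]), array([-1.44987599e-04,  7.35017607e-01,  6.78048004e-01, -3.30499168e-05])) 9.1167
high_rest [(array([0.634, 0.155, 0.206]), 0.6)]
low_rest []
```

```bash
python3 -m creep '[{"rx":0,"ry":0,"rz":0,"dx":0,"dy":0.5,"dz":25,"gripper":-1},{"rx":0,"ry":0,"rz":0,"dx":0,"dy":0,"dz":25,"gripper":-1},{"rx":0,"ry":0,"rz":0,"dx":0,"dy":0,"dz":25,"gripper":-1},{"rx":0,"ry":0,"rz":0,"dx":0,"dy":0,"dz":15,"gripper":-1},{"rx":0,"ry":0,"rz":0,"dx":0,"dy":0,"dz":15,"gripper":-1},{"rx":0,"ry":0,"rz":0,"dx":0,"dy":0,"dz":0,"gripper":-1},{"rx":0,"ry":0,"rz":0,"dx":0,"dy":0,"dz":0,"gripper":-1}]'
python3 -m creep '[{"rx":0,"ry":0,"rz":0,"dx":0,"dy":0,"dz":0,"gripper":1},{"rx":0,"ry":0,"rz":0,"dx":0,"dy":0,"dz":0,"gripper":1},{"rx":0,"ry":0,"rz":0,"dx":0,"dy":0,"dz":0,"gripper":1},{"rx":0,"ry":0,"rz":0,"dx":0,"dy":0,"dz":0,"gripper":1},{"rx":0,"ry":0,"rz":0,"dx":0,"dy":0,"dz":0,"gripper":1},{"rx":0,"ry":0,"rz":0,"dx":0,"dy":0,"dz":0,"gripper":1},{"rx":0,"ry":0,"rz":0,"dx":0,"dy":0,"dz":0,"gripper":1},{"rx":0,"ry":0,"rz":0,"dx":0,"dy":0,"dz":0,"gripper":1}]'
```

```text
clock: 9.9
ee_pos: [0.6308, 0.1501, 0.1586]
tcp_rot: [-0.001, 0.735, 0.678, -0.001]
force: [1.0, 0.1, 0.1]
opening: 1.0
grip_force: 0.0
clock: 10.57
ee_pos: [0.6313, 0.1502, 0.1606]
tcp_rot: [-0.0, 0.735, 0.678, -0.0]
force: [-4.9, -0.1, 5.8]
opening: 0.337
grip_force: 61.5
```

```bash
python3 - <<'E'
from h import *
i=arm.camera_info("scene")
pr=lambda p:cv2.projectPoints(np.array([p]),np.array(i["rvec"],float),np.array(i["tvec"],float),i["mtx"],np.array([i["k1"],0,0,0,0.]))[0].ravel()
top={"hl":(205.5,166),"hr":(238.5,164.75),"ll":(312,162.5),"lr":(343.5,159)}
for k,zs in(("h",(.306,.286)),("l",(.226,.246,.266))):
    for z in zs:
        a,b=[onz("top",top[k+e],z) for e in"lr"]
        print(k,z,np.round(np.linalg.norm(a-b),4),pr(a).round(1),pr(b).round(1))
E
```

```text
h 0.306 0.0722 [240.7 161.6] [267.  147.3]
h 0.286 0.074 [236.5 171.9] [263.4 156.8]
l 0.226 0.0751 [306.2 152.2] [323.2 139.9]
l 0.246 0.0735 [308.6 144.6] [325.4 132.8]
l 0.266 0.0718 [311.1 136.8] [327.6 125.5]
```

```bash
python3 -m creep '[{"rx":0,"ry":0,"rz":0,"dx":0,"dy":0,"dz":-5,"gripper":1},{"rx":0,"ry":0,"rz":0,"dx":0,"dy":0,"dz":-6,"gripper":1},{"rx":0,"ry":0,"rz":0,"dx":0,"dy":0,"dz":-6,"gripper":1},{"rx":0,"ry":0,"rz":0,"dx":0,"dy":0,"dz":-6,"gripper":1},{"rx":0,"ry":0,"rz":0,"dx":0,"dy":0,"dz":-6,"gripper":1},{"rx":0,"ry":0,"rz":0,"dx":0,"dy":0,"dz":-6,"gripper":1},{"rx":0,"ry":0,"rz":0,"dx":0,"dy":0,"dz":-6,"gripper":1},{"rx":0,"ry":0,"rz":0,"dx":0,"dy":0,"dz":-6,"gripper":1},{"rx":0,"ry":0,"rz":0,"dx":0,"dy":0,"dz":-6,"gripper":1},{"rx":0,"ry":0,"rz":0,"dx":0,"dy":0,"dz":-6,"gripper":1},{"rx":0,"ry":0,"rz":0,"dx":0,"dy":0,"dz":-5,"gripper":1},{"rx":0,"ry":0,"rz":0,"dx":0,"dy":0,"dz":-4,"gripper":1},{"rx":0,"ry":0,"rz":0,"dx":0,"dy":0,"dz":0,"gripper":1},{"rx":0,"ry":0,"rz":0,"dx":0,"dy":0,"dz":0,"gripper":1},{"rx":0,"ry":0,"rz":0,"dx":0,"dy":0,"dz":0,"gripper":1}]'
```

```text
clock: 11.82
ee_pos: [0.6313, 0.1502, 0.228]
tcp_rot: [-0.0, 0.735, 0.678, -0.0]
force: [-4.7, 1.8, -3.4]
opening: 0.335
grip_force: 64.1
```

```bash
python3 -m creep '[{"rx":0,"ry":0,"rz":0,"dx":0,"dy":0,"dz":3,"gripper":1},{"rx":0,"ry":0,"rz":0,"dx":0,"dy":0,"dz":3,"gripper":1},{"rx":0,"ry":0,"rz":0,"dx":0,"dy":0,"dz":1,"gripper":1},{"rx":0,"ry":0,"rz":0,"dx":0,"dy":0,"dz":0,"gripper":1},{"rx":0,"ry":0,"rz":0,"dx":0,"dy":0,"dz":0,"gripper":1}]'
python3 -m creep '[{"rx":0,"ry":0,"rz":0,"dx":0,"dy":0,"dz":0,"gripper":-1},{"rx":0,"ry":0,"rz":0,"dx":0,"dy":0,"dz":0,"gripper":-1},{"rx":0,"ry":0,"rz":0,"dx":0,"dy":0,"dz":0,"gripper":-1},{"rx":0,"ry":0,"rz":0,"dx":0,"dy":0,"dz":0,"gripper":-1},{"rx":0,"ry":0,"rz":0,"dx":0,"dy":0,"dz":0,"gripper":-1},{"rx":0,"ry":0,"rz":0,"dx":0,"dy":0,"dz":-10,"gripper":-1},{"rx":0,"ry":0,"rz":0,"dx":0,"dy":0,"dz":-20,"gripper":-1},{"rx":0,"ry":0,"rz":0,"dx":0,"dy":0,"dz":-25,"gripper":-1},{"rx":0,"ry":0,"rz":0,"dx":0,"dy":0,"dz":-25,"gripper":-1},{"rx":0,"ry":0,"rz":0,"dx":0,"dy":0,"dz":-15,"gripper":-1},{"rx":0,"ry":0,"rz":0,"dx":0,"dy":-35,"dz":0,"gripper":-1},{"rx":0,"ry":0,"rz":0,"dx":0,"dy":-35,"dz":0,"gripper":-1},{"rx":0,"ry":0,"rz":0,"dx":0,"dy":-35,"dz":0,"gripper":-1},{"rx":0,"ry":0,"rz":0,"dx":0,"dy":-35,"dz":0,"gripper":-1},{"rx":0,"ry":0,"rz":0,"dx":0,"dy":-35,"dz":0,"gripper":-1},{"rx":0,"ry":0,"rz":0,"dx":0,"dy":0,"dz":0,"gripper":-1},{"rx":0,"ry":0,"rz":0,"dx":0,"dy":0,"dz":0,"gripper":-1}]'
python3 - <<'E'
from h import *
s=arm.state();P=(s["ee_pos"],s["tcp_rot"]);print(s["clock"],P)
ims=[arm.read_camera(c) for c in("scene","top","wrist")]
a=cv2.resize(ims[0][95:315,190:410],(480,480),interpolation=2);b=cv2.resize(ims[1][130:250,180:380],(480,288),interpolation=2)
o=np.zeros((600,800,3),np.uint8);o[:480,:480]=a;o[480:600,:200]=ims[1][130:250,180:380];o[:200,480:]=cv2.resize(ims[2],(320,200));o[210:498,320:800]=b
o[:480,:480][:, :400]=a[:, :400]
cv2.imwrite("pics/f.png",o)
for n,c in enumerate(("scene","top","wrist")):
    for q in("high_rest","low_rest"): print(c,q,[(np.round(d["location"],3),round(d["p"],2)) for d in arm.recognise(q,c)])
E
```

```text
clock: 12.23
ee_pos: [0.6313, 0.1502, 0.2207]
tcp_rot: [-0.0, 0.735, 0.678, -0.0]
force: [-5.7, 2.0, -3.1]
opening: 0.338
grip_force: 64.2
clock: 13.65
ee_pos: [0.4563, 0.1645, 0.3165]
tcp_rot: [0.001, 0.735, 0.678, 0.001]
force: [1.2, -0.8, 0.0]
opening: 1.001
grip_force: 0.0
13.65 (array([0.45631573, 0.16449146, 0.31651852]), array([0.00077644, 0.73474366, 0.67834367, 0.00100726]))
scene high_rest [(array([0.621, 0.159, 0.25 ]), 0.98)]
scene low_rest [(array([ 0.621, -0.073,  0.242]), 0.86), (array([ 0.654, -0.249,  0.189]), 0.54)]
top high_rest [(array([0.628, 0.151, 0.268]), 0.63)]
top low_rest [(array([ 0.659, -0.296,  0.203]), 0.91), (array([ 0.619, -0.079,  0.262]), 0.89)]
wrist high_rest [(array([0.625, 0.155, 0.264]), 0.77)]
wrist low_rest [(array([ 0.621, -0.037,  0.254]), 0.9)]
```

View pics/f.png

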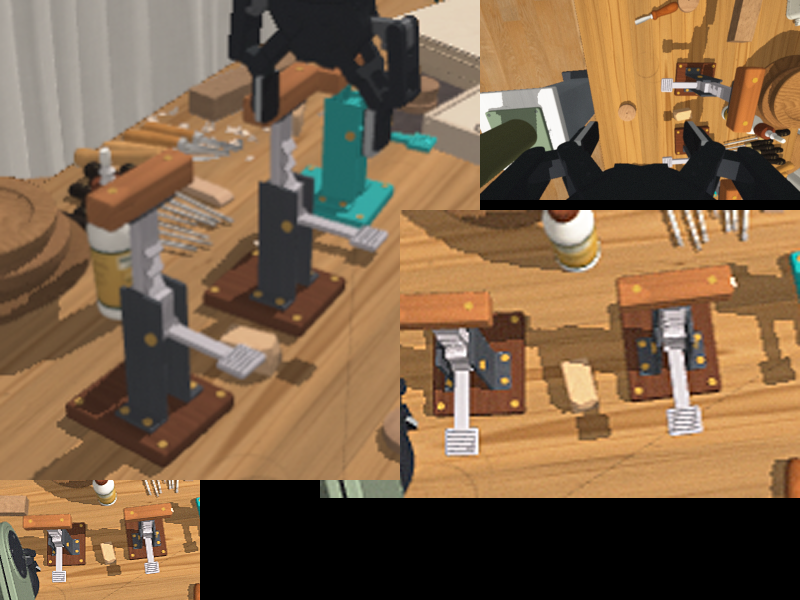

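```bash
python3 -c "
from bench import arm
print(arm.close_job())"
```

```text
the job is handed in; nothing more can be done
None
```

The job is handed in: the higher support's rail was sunk to the bottom and pulled back up to its third tooth (0.060). In the camera views it stands level with the lower support to within about 5 mm (the teeth are 20 mm apart), and the gripper was clear of everything when I handed in, at about 14 s.

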